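Set up the fan painter's colour station

ROBOT

A 6-joint arm with a two-finger parallel gripper is mounted at the origin on the work surface. World frame = base frame: x ahead of the robot, y to its left, z up, the work surface at z = 0. Lengths are in m, angles in rad, forces in N, time in s.
With the tool pointing down it reaches from about 0.35 to 0.85 m from the base axis. Payload 8.1 kg.
Tool frame: the origin (TCP) lies where the fingers leave the gripper's body, on its centre line; the fingertips stand 84 mm ahead of it and the grasp point (between the pads) lies 65 mm ahead of it; z points along the fingers, y is the line along which they close (so a half turn about z gives the same grasp; the last joint's range is limited). The gripper opens to 93 mm and grips with 3 to 60 N. Pads are 15 mm wide; open, the fingers measure 128 mm over their backs; the gripper's body (75 mm by 188 mm) begins 65 mm behind the grasp point.
Start: joints at [1.117, 0.13, 1.488, -0, 1.523, -0.085], TCP at [0.216, 0.56, 0.303] pointing down, gripper open.
Joint ranges: [-2.96, 2.96], [-0.89, 2.26], [0.02, 2.5], [-1.34, 4.48], [0, 2.73], [-2.66, 2.66]. Speed limits (rad/s): [2.39, 2.39, 2.79, 3.14, 3.14, 3.14].

INTERFACE

Orientations are given as a rotation vector (axis times angle).
In Python, from plant import robot gives the robot as it stands.
- The arm moves only by the shell command python3 -m jog 'ROWS' [FORCE]. ROWS is text: rows parted by semicolons, each of 5 numbers parted by spaces: the opening, from 0 (shut) to 1 (fully open), then the shift along the tool's x, y, z in m, then the turn about the tool's z in degrees. A call has 1 to 10 rows; each row shifts and turns the commanded pose from where the row before left it, along the tool's axes as they then stand; what a row does not reach is not made up. A row lasts 1/12 s, in which the tool goes at most 41.7 mm and 7.16 degrees, less where a joint would pass 70% of its speed; a pose out of reach is approached as far as the arm can. A call with a gripper value outside its range is refused whole. The fingers move at their own pace and stop on an object; FORCE is the grip in N (left out, the last holds). Time passes only in rows, so rows that do not move let the fingers close. It gives the time, the measured TCP pose, the force, the opening and the grip force at its end, in the units of the state.
- robot.read_state(): the state, without advancing time (a new reading comes with each control period).
- robot.read_camera(name): name is "side" or "top"; returns a dict with "color" (480x640x3 uint8, red, green, blue), "intrinsics" (3x3 intrinsics, pixels), "pose" (4x4, takes a point from camera to world coordinates). Camera axes: x right, y down, z forward; pixel columns grow to the right and rows downward; lengths in m; the calibration is good to about 2 mm. A picture is of the moment at which its call begins. There is no depth.
- robot.close_job(): hands the job in; it is judged then, once.
The state is a dict: "t": time; "q": joint angles; "dq": joint speeds; "joint_torque": joint torques, N m; "tool_pos": TCP position; "orientation": TCP orientation; "force": force on the tool from outside, world axes, zero at the start; "wrist_torque": the same for the moment, N m; "opening": finger opening in m; "gripper_force": force on a finger pad.
Only numpy, scipy, OpenCV 4.12 (cv2) and the standard library are available. Lean on these libraries where they do the work, as an engineer would, in place of code of your own. Each camera call takes 0.05 s, during which the arm holds its last target. There are 200 camera calls.

TASK

Set up the fan painter's colour station. Build the two-tier palette on the stand's brass spindle, each part fully home and let go before the next: the large blue tray, lowered gently, then the cork ring, the small white tray and last the knobbed cap over the small tray's hub; and stand every pigment jar that is there upright on the low wooden shelf, side by side in one straight row along the middle of its depth, any colour order, with no gap between neighbours wider than about 2 to 3 cm. Leave the other things on the desk where they are.

Things in the scene. Friction and masses are not known exactly. Their poses are not given: they have to be found in the camera images.
- stand: fixed dark round wooden foot, 140 mm across and 20 mm thick, with an upright brass spindle 12 mm in diameter at its centre, tapered over its last 7 mm and ending 118 mm above the table. Origin: centre of the underside, z up
- seat (a point): point on the spindle's axis at the top face of the stand's foot (20 mm above the table); parts sit on this face
- large_tray: large blue porcelain paint tray, 150 mm across, floor 6 mm, rim 14 mm high; central hub tube 36 mm in outer diameter, its top 66 mm above the underside; 18 mm bore right through. 0.3 to 0.5 kg. Origin: centre of the underside, z up along the bore. Grip the top 25 mm of the hub: lower, the gripper's body would meet the spindle. Starts upright on the table
- small_tray: small white porcelain paint tray, 120 mm across, floor 6 mm, rim 14 mm high; central hub tube 36 mm in outer diameter, its top 45 mm above the underside; 18 mm bore right through. 0.17 to 0.28 kg. Origin: centre of the underside, z up along the bore. Starts upright on the table. Once stacked, its hub ends above the spindle
- ring: cork ring, outer diameter 50 mm, bore 18 mm, 16 mm thick, lying flat. Origin: centre of the underside, z up
- cap: dark wooden cap 54 mm across, 18 mm high, with a brass knob 28 mm in diameter standing 24 mm on it (42 mm in all); a recess 44 mm wide and 13.5 mm deep in the underside goes over the small tray's hub. Origin: centre of the underside (mouth of the recess), 13.5 mm below the hub's top when seated; z up. Take it by the knob
- shelf: fixed low wooden shelf, a board 280 mm long (its y), 90 mm deep (its x) and 15 mm high, red front edge (-x), with a back fence 8 mm thick rising 12 mm above the board along the +x edge. Origin: centre of the underside, z up
- shelf_mid (a point): middle of the shelf's clear top face (the 82 mm deep strip in front of the fence), same axes as the shelf; the row of jars goes along its y
- jar_red: round pigment jar, red with a white lid and a red dot on the lid, 57 mm in diameter at the lid, 55 mm high, about 0.13 kg. Origin: centre of the underside, z up. May be absent
- jar_yellow: round pigment jar, yellow with a white lid and a yellow dot on the lid, 57 mm in diameter at the lid, 55 mm high, about 0.13 kg. Origin: centre of the underside, z up. May be absent
- jar_green: round pigment jar, green with a white lid and a green dot on the lid, 57 mm in diameter at the lid, 55 mm high, about 0.13 kg. Origin: centre of the underside, z up. May be absent
- jar_blue: round pigment jar, blue with a white lid and a blue dot on the lid, 57 mm in diameter at the lid, 55 mm high, about 0.13 kg. Origin: centre of the underside, z up. May be absent
- seal: bystander, not to be disturbed: square marble seal stone 30 x 30 x 50 mm, standing. Origin: centre of the underside
- phone: bystander, not to be disturbed: black phone 75 x 150 x 9 mm, lying flat. Origin: centre of the underside
- paperweight: bystander, not to be disturbed: dark wooden paperweight bar 170 x 30 x 20 mm along its x. Origin: centre of the underside
- water_cup: bystander, not to be disturbed: white water cup 80 mm across, 80 mm high. Origin: centre of the underside
- round_fan: bystander, not to be disturbed: round paper fan 140 mm across, 5 mm thick, with a handle 115 mm long towards its -y. Origin: centre of the underside
- brush: bystander, not to be disturbed: paint brush 200 mm long, lying along its x. Origin: centre of the underside
Things that resemble listed ones, but are neither listed nor needed, are in the scene too. What is shaped like the jar_yellow but purple or turquoise is not meant.

How it is judged:
By the outcome, as a careful person would: the job done as asked, in the order asked, and still so for the second after the job is handed in, with the robot touching nothing.
Of jar_red, jar_yellow, jar_green, jar_blue only 2 to 4 are there at a start; the rules pass over those that are not, and their reading is None.
At some moment in a run one of ring, cap, jar_red, jar_yellow, jar_green, jar_blue may be knocked a few centimetres aside while the robot is not near it.
It also fails if it takes over 210 s, if anything falls off the work surface, if the arm or the gripper's body presses on something with over 40 N, if the wrist force passes 120 N, or if a joint passes its speed limit or range.

## Working session

There is one attempt and no reset: what is moved stays moved. The work goes in short steps, Python scripts to look and compute and a shell command to move; the robot and the scene stay as the last step left them, time stands still between calls to the robot, and variables do not carry over. Pictures are saved under pics/ and viewed, at most 17 in all, crops included, and the job is handed in when it is done.

```bash
ls; mkdir -p pics; python3 - <<'E'
from plant import robot
import cv2,numpy as np
for n in("side","top"):
    c=robot.read_camera(n); cv2.imwrite(f"pics/{n}0.png",c["color"][:,:,::-1]); print(n,np.round(c["intrinsics"],1).tolist(),np.round(c["pose"],3).tolist())
s=robot.read_state();print({k:np.round(v,3).tolist() for k,v in s.items()})
E
```

```text
pics
side [[595.2, 0.0, 320.6], [0.0, 595.2, 242.2], [0.0, 0.0, 1.0]] [[0.95, -0.172, 0.261, 0.203], [-0.312, -0.549, 0.775, -1.037], [0.01, -0.818, -0.576, 0.82], [0.0, 0.0, 0.0, 1.0]]
top [[505.0, 0.0, 318.0], [0.0, 505.0, 238.2], [0.0, 0.0, 1.0]] [[0.004, -0.998, 0.064, 0.472], [-1.0, -0.004, 0.001, -0.012], [-0.001, -0.064, -0.998, 1.329], [0.0, 0.0, 0.0, 1.0]]
{'t': 0.1, 'q': [1.117, 0.131, 1.489, -0.0, 1.523, -0.085], 'dq': [0.001, -0.0, -0.004, 0.0, -0.001, 0.001], 'joint_torque': [0.001, -56.134, -49.31, 0.077, 0.029, -0.0], 'tool_pos': [0.216, 0.559, 0.302], 'orientation': [-0.576, -3.088, 0.002], 'force': [-0.473, 0.72, -0.43], 'wrist_torque': [-0.013, 0.025, -0.075], 'gripper_force': 0.0, 'opening': 0.093}
```

View pics/top0.png

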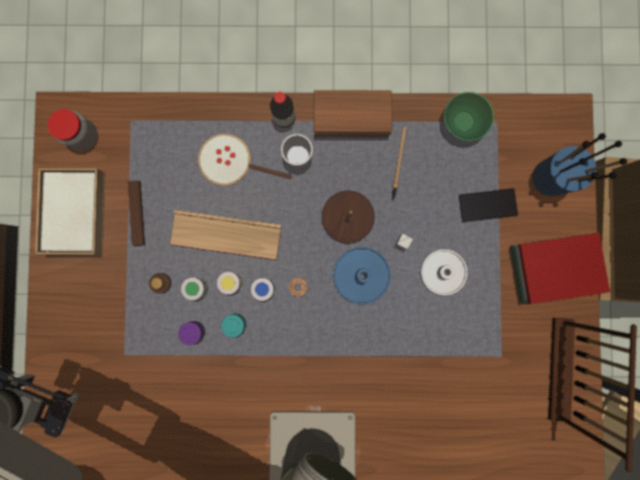

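View pics/side0.png

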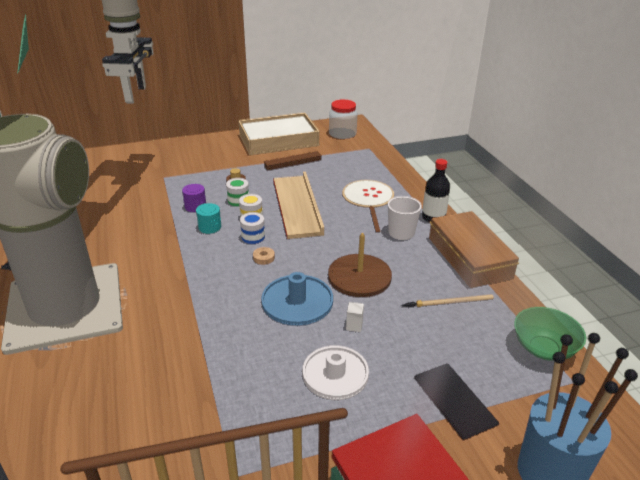

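Top view shows the large tray at (361,276), small tray (444,272), stand (348,217), ring (298,287), and cap (160,283, dark with a brass knob). The jars are green (192,289), yellow (228,283) and blue (262,289), and the shelf is at (226,235). Purple (191,333) and turquoise (233,326) are decoys. The red-lidded glass (65,125) is much too big to be jar_red, so red looks absent.

```bash
cat > h.py <<'E'
from plant import robot
import cv2,numpy as np
from scipy.spatial.transform import Rotation as R
def cam(n):
    c=robot.read_camera(n); c["hsv"]=cv2.cvtColor(c["color"],cv2.COLOR_RGB2HSV); return c
def ray(c,uv,z):
    d=c["pose"][:3,:3]@np.linalg.solve(c["intrinsics"],[uv[0],uv[1],1.]); o=c["pose"][:3,3]
    return (o+d*(z-o[2])/d[2])
def px(c,p):
    q=c["intrinsics"]@(c["pose"][:3,:3].T@(np.array(p)-c["pose"][:3,3])); return q[:2]/q[2]
def blob(c,lo,hi,box=None,k=3,near=None):
    "contours by area, in box u0,v0,u1,v1"
    m=cv2.inRange(c["hsv"],np.array(lo),np.array(hi))
    if box is not None:
        b=np.zeros_like(m); b[box[1]:box[3],box[0]:box[2]]=1; m=m*b
    if k>1: m=cv2.morphologyEx(m,cv2.MORPH_CLOSE,np.ones((k,k),np.uint8))
    cs,_=cv2.findContours(m,cv2.RETR_EXTERNAL,cv2.CHAIN_APPROX_NONE)
    return sorted(cs,key=cv2.contourArea,reverse=True)
def hull_c(c,cnt,z):
    "outline cast to plane z, circle fitted: x,y,diam"
    h=cv2.convexHull(cnt)[:,0].astype(float)
    P=np.array([ray(c,p,z)[:2] for p in h])
    A=np.c_[2*P,np.ones(len(P))]; s=np.linalg.lstsq(A,(P**2).sum(1),rcond=None)[0]
    return np.r_[s[:2],2*np.sqrt(s[2]+s[0]**2+s[1]**2)]
def go(x,y,zg):
    "shift in tool axes (mm) taking grasp point to x,y,zg, and yaw of tool y"
    s=robot.read_state(); M=R.from_rotvec(s["orientation"]).as_matrix(); g=np.array(s["tool_pos"])+M[:,2]*.065
    print("t %.1f grasp"%s["t"],np.round(g,4),"toolx",np.round(M[:,0],3),"tooly",np.round(M[:,1],3),"shift mm",np.round(1000*M.T@(np.array([x,y,zg])-g),1),"open",round(s["opening"],4),"F",np.round(s["force"],1))
E
python3 - <<'E'
from h import *
c=cam("top")
T={ "ltray":((95,60,60),(115,255,255),(320,240,400,310),.014),
"strays":((0,0,150),(180,60,255),(415,240,475,300),.014),
"foot":((0,60,20),(20,255,110),(315,185,382,250),.02),
"ring":((5,80,100),(20,255,255),(280,272,315,303),.016),
"capdark":((0,30,0),(25,255,110),(140,265,177,300),.018),
"green":((0,0,150),(180,50,255),(175,272,208,306),.055),
"yellow":((0,0,150),(180,50,255),(210,266,246,300),.055),
"blue":((0,0,150),(180,50,255),(246,272,280,306),.055)}
for n,(lo,hi,b,z) in T.items():
    cs=blob(c,lo,hi,b)
    if cs: print(n,cv2.boundingRect(cs[0]),np.round(hull_c(c,cs[0],z),4))
# shelf
cs=blob(c,(8,60,120),(25,200,255),(160,200,290,270)); r=cv2.minAreaRect(cs[0]); print("shelf",r,[np.round(ray(c,p,.015)[:2],3).tolist() for p in cv2.boxPoints(r)])
im=c["color"][195:345,140:490,::-1]; cv2.imwrite("pics/crop1.png",cv2.resize(im,(800,343),interpolation=cv2.INTER_CUBIC))
E
```

```text
ltray (333, 247, 58, 57) [ 0.4607 -0.1248  0.1475]
strays (421, 249, 46, 46) [ 0.4701 -0.3389  0.1188]
foot (322, 191, 52, 52) [ 0.613  -0.0881  0.135 ]
ring (289, 278, 18, 18) [0.4296 0.0408 0.0471]
capdark (149, 273, 22, 21) [0.4387 0.3986 0.0557]
green (181, 278, 22, 22) [0.4257 0.3058 0.0547]
yellow (217, 272, 22, 22) [0.4409 0.2158 0.055 ]
blue (251, 278, 22, 22) [0.4252 0.1301 0.0552]
shelf ((225.08377075195312, 234.4554443359375), (107.99049377441406, 35.80157470703125), 8.01709270477295) [[0.538, 0.377], [0.63, 0.366], [0.592, 0.085], [0.499, 0.098]]
```

View pics/crop1.png

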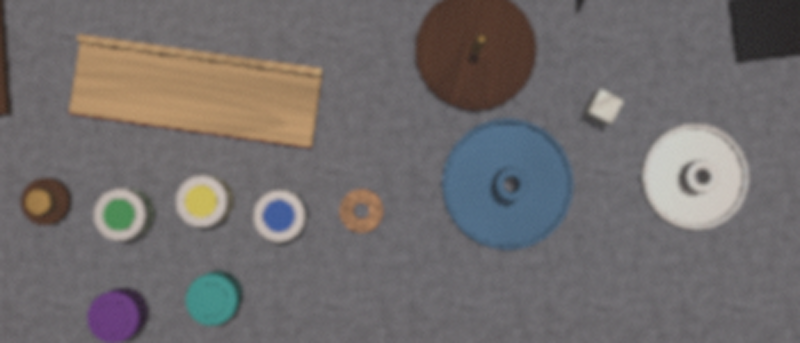

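Picture: three jars (green, yellow and blue lids, about 55 mm across, white rims), with purple and turquoise set apart as decoys. The measured diameters match the given sizes, and the shelf front edge is 0.282 m long, which also fits. Starting to move.

```bash
python3 -m jog '1 0 0 0 -7.05;1 0 0 0 -7.05;1 0 0 0 -7.05;1 0 0 0 0'; python3 -m jog '1 -.0136 -.038 0 0;1 -.0136 -.038 0 0;1 -.0136 -.038 0 0;1 -.0136 -.038 0 0;1 -.0136 -.038 0 0;1 -.0136 -.038 0 0;1 -.0136 -.038 0 0;1 -.0136 -.038 0 0;1 -.0136 -.038 0 0'; python3 -m jog '1 -.0136 -.038 0 0;1 -.0136 -.038 0 0;1 -.0136 -.038 0 0;1 -.0136 -.038 0 0;1 -.0136 -.038 0 0;1 -.0136 -.038 0 0;1 -.0136 -.038 0 0;1 -.0136 -.038 0 0;1 0 0 0 0;1 0 0 0 0'; python3 -c "
from h import *
go(.4607,-.1248,.054)"
```

```text
t: 0.48
tool_pos: [0.2162, 0.5595, 0.3023]
orientation: [0.01, -3.141, 0.001]
force: [-0.3, -0.3, 0.9]
opening: 0.0928
gripper_force: 0.0
t: 1.23
tool_pos: [0.3388, 0.216, 0.3027]
orientation: [0.006, 3.141, 0.0]
force: [0.8, 0.4, 0.1]
opening: 0.0932
gripper_force: 0.0
t: 2.07
tool_pos: [0.4477, -0.0881, 0.3022]
orientation: [-0.012, -3.14, -0.001]
force: [0.1, 0.4, 0.3]
opening: 0.093
gripper_force: 0.0
t 2.1 grasp [ 0.4476 -0.0881  0.2372] toolx [-1.     0.008  0.001] tooly [0.008 1.    0.   ] shift mm [-13.6 -36.7 183.2] open 0.093 F [0.1 0.4 0.3]
```

```bash
python3 -m jog '1 -.0136 -.0367 0 0;1 0 0 .038 0;1 0 0 .038 0;1 0 0 .038 0;1 0 0 .03 0;1 0 0 .02 0;1 0 0 .019 0;1 0 0 0 0'; python3 -m jog '0.2 0 0 0 0;0.2 0 0 0 0;0.2 0 0 0 0;0.2 0 0 0 0;0.2 0 0 0 0;0.2 0 0 0 0;0.2 0 0 0 0;0.2 0 0 0 0' 35;  python3 -c "
from h import *
go(.613,-.0881,.204)"
```

```text
t: 2.73
tool_pos: [0.4584, -0.1204, 0.1156]
orientation: [-0.001, -3.135, -0.005]
force: [-0.6, -0.4, 0.4]
opening: 0.0929
gripper_force: 0.0
t: 3.4
tool_pos: [0.4614, -0.1231, 0.12]
orientation: [-0.0, 3.141, -0.0]
force: [-0.3, -2.0, 0.8]
opening: 0.0443
gripper_force: 1.5
t 3.4 grasp [ 0.4614 -0.1231  0.055 ] toolx [-1. -0. -0.] tooly [-0.  1. -0.] shift mm [-151.6   35.  -149. ] open 0.0443 F [-0.3 -2.   0.8]
```

```bash
python3 -m jog '0.2 0 0 0 0;0.2 0 0 0 0;0.2 0 0 0 0;0.2 0 0 0 0;0.2 0 0 0 0;0.2 0 0 0 0' 35; python3 -m jog '0.2 0 0 -.02 0;0.2 0 0 -.03 0;0.2 0 0 -.03 0;0.2 0 0 -.03 0;0.2 0 0 -.03 0;0.2 0 0 -.01 0;0.2 0 0 0 0;0.2 0 0 0 0'; python3 -c "
from h import *
go(.613,-.0881,.194)
c=cam('top');cs=blob(c,(95,60,60),(115,255,255),(300,220,430,340)); print(hull_c(c,cs[0],.014+.15), cv2.boundingRect(cs[0]))"
```

```text
t: 3.9
tool_pos: [0.4614, -0.1232, 0.1199]
orientation: [-0.0, 3.141, -0.001]
force: [-0.3, -3.2, 2.1]
opening: 0.0362
gripper_force: 35.0
t: 4.57
tool_pos: [0.461, -0.1226, 0.2683]
orientation: [0.001, -3.141, -0.001]
force: [0.2, -0.1, -5.0]
opening: 0.036
gripper_force: 35.0
t 4.6 grasp [ 0.4609 -0.1225  0.2033] toolx [-1.    -0.001  0.001] tooly [-0.001  1.     0.001] shift mm [-152.1   34.3    9.1] open 0.036 F [ 0.2 -0.1 -5. ]
[ 0.40626696 -0.1169549   0.04644653] (353, 297, 23, 11)
```

```bash
python3 -m jog '0.2 -.03 .007 0 0;0.2 -.03 .007 0 0;0.2 -.03 .007 0 0;0.2 -.03 .007 0 0;0.2 -.03 .007 0 0;0.2 -.002 0 0 0;0.2 0 0 0 0;0.2 0 0 0 0'; python3 - <<'E'
from h import *
go(.613,-.0881,.19)
s=cam('side');t=cam('top')
cv2.imwrite("pics/s1.png",s["color"][:,:,::-1]);cv2.imwrite("pics/t1.png",t["color"][:,:,::-1])
im=np.hstack([s["color"][150:330,250:450],t["color"][150:330,250:450]])[:,:,::-1];cv2.imwrite("pics/c2.png",cv2.resize(im,(800,360),interpolation=cv2.INTER_CUBIC))
E
```

```text
t: 5.28
tool_pos: [0.612, -0.0876, 0.2664]
orientation: [0.001, -3.136, -0.002]
force: [-0.5, 0.3, -4.2]
opening: 0.0362
gripper_force: 35.0
t 5.3 grasp [ 0.6117 -0.0875  0.2014] toolx [-1.    -0.001  0.005] tooly [-0.001  1.     0.001] shift mm [-1.4 -0.6 11.4] open 0.0362 F [-0.5  0.3 -4.2]
```

View pics/c2.png

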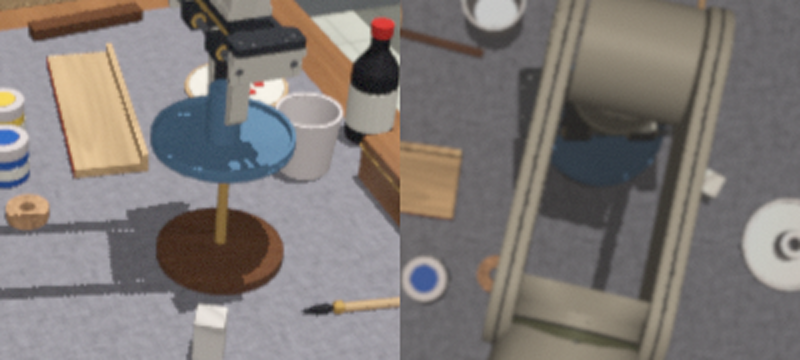

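Side crop: the blue tray is held level above the foot, with the spindle rising below it. The tray ellipse is at about (361,220) and the foot at about (360,274). Next I compare tray and foot centres in the side view.

```bash
cat >> h.py <<'E'
from scipy.optimize import least_squares
def far_c(c,cnt,z,D):
    "centre from the outline's points on the far side, known diameter"
    h=cv2.convexHull(cnt)[:,0].astype(float); P=np.array([ray(c,p,z)[:2] for p in h])
    o=c["pose"][:2,3]; f=P.mean(0); d=(f-o)/np.linalg.norm(f-o)
    P=P[(P-f)@d>-0.1*D]
    r=least_squares(lambda q:np.hypot(*(P-q).T)-D/2,f,loss="soft_l1",f_scale=.001)
    return r.x,np.abs(r.fun).mean()
E
python3 - <<'E'
from h import *
s=cam("side")
tr=blob(s,(95,60,40),(115,255,255),(310,180,410,250))[0]
ft=blob(s,(0,60,20),(20,255,120),(315,245,400,300))[0]
print(cv2.boundingRect(tr),cv2.boundingRect(ft))
print("tray",far_c(s,tr,.2014-.055+.014,.15),"foot",far_c(s,ft,.02,.14))
# spindle column in side image at rows
for v in (250,258):
    row=s["hsv"][v,340:385]; m=(row[:,0]>10)&(row[:,0]<28)&(row[:,1]>110)&(row[:,2]>110); print(v,340+np.where(m)[0])
for y in(-.0881,-.0858): print([px(s,(.613,y,z)).round(1).tolist() for z in (.02,.06,.08)])
t=cam("top")
E
```

```text
(326, 188, 72, 53) (328, 254, 63, 43)
tray (array([ 0.6129521 , -0.08211095]), np.float64(0.007358877706292305)) foot (array([ 0.60986275, -0.09483587]), np.float64(0.0010183849060734892))
250 [360 361 362]
258 [358 359 360 361 362]
[[359.5, 270.8], [360.4, 256.1], [360.9, 248.5]]
[[359.2, 270.2], [360.0, 255.5], [360.5, 247.9]]
```

```bash
python3 - <<'E'
from h import *
s=cam("side"); hs=s["hsv"]
def outline(x,y,z,D):
    a=np.linspace(0,2*np.pi,180); return np.array([px(s,(x+D/2*np.cos(t),y+D/2*np.sin(t),z)) for t in a])
for n,o in (("tray",outline(.6117,-.0875,.1604,.15)),("foot .613,-.0881",outline(.613,-.0881,.02,.14)),("footbase",outline(.613,-.0881,0,.14))):
    print(n,"u",o[:,0].min().round(1),o[:,0].max().round(1),"v",o[:,1].min().round(1),o[:,1].max().round(1))
tr=blob(s,(95,60,40),(115,255,255),(310,195,410,250))[0][:,0]
print("tray seen u",tr[:,0].min(),tr[:,0].max(),"v",tr[:,1].max(), "rows of extremes",tr[tr[:,0]==tr[:,0].min()][:,1],tr[tr[:,0]==tr[:,0].max()][:,1])
ft=blob(s,(0,60,20),(20,255,120),(315,245,400,300))[0][:,0]
print("foot seen u",ft[:,0].min(),ft[:,0].max(),"v",ft[:,1].min(),ft[:,1].max())
E
```

```text
tray u 325.6 398.8 v 197.9 237.5
foot .613,-.0881 u 327.6 391.6 v 251.9 291.3
footbase u 327.4 390.9 v 259.0 298.6
tray seen u 326 398 v 239 rows of extremes [213 214 215 216 217 218 219 220] [219 218 217]
foot seen u 328 390 v 254 296
```

```bash
python3 -m jog '0.2 -.001 .0005 .02 0;0.2 0 0 .005 0;0.2 0 0 .004 0;0.2 0 0 .004 0;0.2 0 0 .004 0;0.2 0 0 0 0'; python3 -m jog '0.2 0 0 .004 0;0.2 0 0 .004 0;0.2 0 0 .004 0;0.2 0 0 .004 0;0.2 0 0 0 0' ; python3 -c "
from h import *
go(.6127,-.087,.075)"
```

```text
t: 6.03
tool_pos: [0.614, -0.0874, 0.2322]
orientation: [0.0, -3.141, -0.0]
force: [-0.6, -0.2, -4.1]
opening: 0.0363
gripper_force: 35.0
t: 6.45
tool_pos: [0.6139, -0.0875, 0.2155]
orientation: [0.0, -3.14, -0.0]
force: [1.0, -0.7, -5.0]
opening: 0.0365
gripper_force: 35.0
t 6.5 grasp [ 0.6138 -0.0875  0.1505] toolx [-1.    -0.     0.001] tooly [-0.  1.  0.] shift mm [ 1.   0.5 75.5] open 0.0365 F [ 1.  -0.7 -5. ]
```

```bash
python3 -m jog '0.2 0.0005 .0003 .015 0;0.2 0 0 .015 0;0.2 0 0 .015 0;0.2 0 0 .012 0;0.2 0 0 .006 0;0.2 0 0 .003 0;0.2 0 0 .002 0;0.2 0 0 .002 0;0.2 0 0 0 0'; python3 -m jog '0.2 0 0 .002 0;0.2 0 0 .002 0;0.2 0 0 0 0'; python3 -c "
from h import *
go(.6127,-.087,.075)"
```

```text
t: 7.2
tool_pos: [0.6142, -0.0873, 0.1472]
orientation: [-0.0, 3.14, -0.001]
force: [1.6, -5.1, -6.0]
opening: 0.0361
gripper_force: 35.0
t: 7.45
tool_pos: [0.6142, -0.0873, 0.1429]
orientation: [-0.001, 3.14, -0.001]
force: [2.6, -3.9, -4.5]
opening: 0.036
gripper_force: 35.0
t 7.5 grasp [ 0.6142 -0.0874  0.0779] toolx [-1.    -0.    -0.001] tooly [-0.     1.    -0.001] shift mm [1.5 0.4 2.9] open 0.036 F [ 2.6 -3.9 -4.5]
```

```bash
python3 -m jog '0.2 -.001 -.0015 0 0;0.2 0 -.001 0 0;0.2 0 0 .001 0;0.2 0 0 .001 0;0.2 0 0 .001 0;0.2 0 0 0 0'; python3 -c "
from h import *
go(.6127,-.087,.075)"
```

```text
t: 7.95
tool_pos: [0.6148, -0.0893, 0.1401]
orientation: [-0.001, 3.142, 0.001]
force: [-1.1, 1.1, -0.5]
opening: 0.0363
gripper_force: 35.0
t 8.0 grasp [ 0.6148 -0.0893  0.0751] toolx [-1. -0. -0.] tooly [-0.  1.  0.] shift mm [2.1 2.3 0.1] open 0.0363 F [-1.1  1.1 -0.5]
```

```bash
python3 -m jog '0.2 0 0 .0008 0;0.2 0 0 0 0'; python3 -m jog '0.7 0 0 0 0;0.7 0 0 0 0;0.7 0 0 0 0;0.7 0 0 0 0;0.7 0 0 0 0;0.7 0 0 -.01 0;0.7 0 0 -.04 0;0.7 0 0 -.04 0;0.7 0 0 -.03 0;0.7 0 0 0 0'; python3 - <<'E'
from h import *
go(.4296,.0408,.15)
s=cam('side');cv2.imwrite("pics/s2.png",s["color"][:,:,::-1])
t=cam('top')
cv2.imwrite("pics/c3.png",cv2.resize(s["color"][170:330,200:440,::-1],(800,533),interpolation=cv2.INTER_CUBIC))
cs=blob(t,(5,80,100),(20,255,255),(270,262,325,313));
if cs:print("ring",cv2.boundingRect(cs[0]),hull_c(t,cs[0],.016))
E
```

```text
t: 8.12
tool_pos: [0.6149, -0.0893, 0.14]
orientation: [-0.001, 3.141, 0.001]
force: [-4.4, 2.7, 7.2]
opening: 0.0362
gripper_force: 35.0
t: 8.95
tool_pos: [0.6181, -0.0904, 0.269]
orientation: [-0.001, 3.129, -0.005]
force: [1.2, -0.0, 1.3]
opening: 0.0652
gripper_force: 0.0
t 8.9 grasp [ 0.6189 -0.0906  0.204 ] toolx [-1.    -0.    -0.013] tooly [-0.     1.    -0.003] shift mm [190.  131.6  51.1] open 0.0652 F [ 1.2 -0.   1.3]
ring (296, 265, 7, 15) [0.46682989 0.03350378 0.03273136]
```

View pics/c3.png

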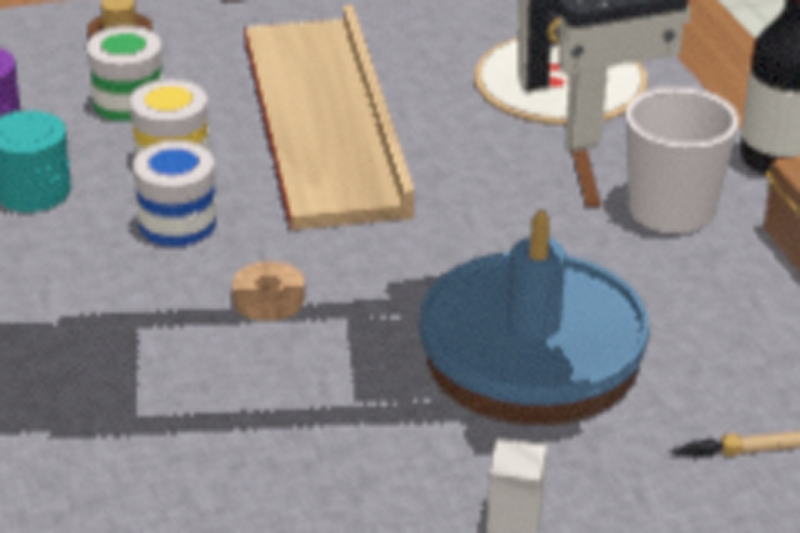

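The tray sits flat on the foot with the spindle through its hub. The ring has moved: it was at side (263,255) and is now at about (280,257). I'll move out of the way and re-measure.

```bash
python3 -m jog '0.75 .03 .02 -.01 0;0.75 .03 .02 0 0;0.75 .03 .02 0 0;0.75 .03 .02 0 0;0.75 .0 .02 0 0;0.75 .0 0 0 0'; python3 - <<'E'
from h import *
s=cam('side');t=cam('top')
b=blob(s,(5,80,100),(20,255,255),(262,240,300,275));print(cv2.boundingRect(b[0]),far_c(s,b[0],.016,.05), hull_c(s,b[0],.016))
cs=blob(t,(5,80,100),(20,255,255),(270,255,325,313))
if cs:print("ring",cv2.boundingRect(cs[0]),hull_c(t,cs[0],.016))
go(.46,.03,.021)
E
```

```text
t: 9.55
tool_pos: [0.4923, 0.0131, 0.267]
orientation: [0.003, -3.138, -0.002]
force: [1.4, 0.1, -0.2]
opening: 0.0701
gripper_force: 0.0
(270, 249, 21, 17) (array([0.46231839, 0.0250833 ]), np.float64(0.0009067326046764522)) [0.46121999 0.01844628 0.0582076 ]
t 9.7 grasp [0.4941 0.0108 0.2029] toolx [-1.    -0.002  0.002] tooly [-0.002  1.    -0.   ] shift mm [ 33.8  19.3 182. ] open 0.0695 F [ 1.3 -0.3 -0. ]
```

```bash
cat >> h.py <<'E'
def bbox_c(c,cnt,D,z0,z1,g):
    "centre x,y of an upright cylinder whose outline's box matches the seen one"
    x,y,w,h=cv2.boundingRect(cnt); seen=np.array([x+(w-1)/2,y+(h-1)/2]); a=np.linspace(0,2*np.pi,90)
    def f(q):
        o=np.array([px(c,(q[0]+D/2*np.cos(t),q[1]+D/2*np.sin(t),z)) for t in a for z in(z0,z1)])
        return (o.max(0)+o.min(0))/2-seen
    q=least_squares(f,g).x
    o=np.array([px(c,(q[0]+D/2*np.cos(t),q[1]+D/2*np.sin(t),z)) for t in a for z in(z0,z1)])
    return q,"size pred",(o.max(0)-o.min(0)).round(1),"seen",(w,h)
E
python3 - <<'E'
from h import *
s=cam('side')
b=blob(s,(5,80,100),(20,255,255),(262,240,300,275));print(bbox_c(s,b[0],.05,0,.016,[.46,.03]))
b=blob(s,(4,50,60),(22,255,255),(262,240,300,275));print(bbox_c(s,b[0],.05,0,.016,[.46,.03]))
go(.4625,.026,.021)
E
```

```text
(array([0.4642419 , 0.02889472]), 'size pred', array([22.1, 18.6]), 'seen', (21, 17))
(array([0.46315198, 0.02923603]), 'size pred', array([22.1, 18.6]), 'seen', (22, 19))
t 9.7 grasp [0.4946 0.0102 0.2032] toolx [-1.    -0.001  0.001] tooly [-0.001  1.    -0.   ] shift mm [ 31.9  15.9 182.2] open 0.0697 F [ 0.6 -0.5  0.6]
```

```bash
python3 -m jog '0.75 .0313 .019 0 0;0.75 0 0 .04 0;0.75 0 0 .04 0;0.75 0 0 .04 0;0.75 0 0 .03 0;0.75 0 0 .02 0;0.75 0 0 .007 0;0.75 0 0 0.004 0;0.75 0 0 0 0'; python3 -m jog '0.3 0 0 0 0;0.3 0 0 0 0;0.3 0 0 0 0;0.3 0 0 0 0;0.3 0 0 0 0;0.3 0 0 0 0;0.3 0 0 0 0' 12; python3 - <<'E'
from h import *
go(.4632,.0292,.021)
E
```

```text
t: 10.45
tool_pos: [0.4638, 0.0288, 0.0878]
orientation: [-0.001, -3.141, 0.0]
force: [-0.1, 0.8, -0.5]
opening: 0.0701
gripper_force: 0.0
t: 11.03
tool_pos: [0.4645, 0.0293, 0.0892]
orientation: [-0.001, 3.139, -0.0]
force: [-1.6, -0.6, 6.6]
opening: 0.0485
gripper_force: 12.0
t 11.0 grasp [0.4646 0.0293 0.0242] toolx [-1.    -0.    -0.002] tooly [-0.  1. -0.] shift mm [ 1.4 -0.1  3.2] open 0.0485 F [-1.6 -0.6  6.6]
```

```bash
python3 -m jog '0.3 0 0 -.03 0;0.3 0 0 -.04 0;0.3 0 0 -.04 0;0.3 0 0 -.04 0;0.3 0 0 0 0;0.3 0 0 0 0'; python3 - <<'E'
from h import *
go(.6145,-.089,.16)
s=cam('side')
cv2.imwrite("pics/c4.png",cv2.resize(s["color"][110:290,200:380,::-1],(600,600),interpolation=cv2.INTER_CUBIC))
E
```

```text
t: 11.53
tool_pos: [0.4652, 0.0294, 0.2414]
orientation: [-0.001, 3.135, -0.0]
force: [0.2, -1.4, -0.8]
opening: 0.0487
gripper_force: 12.0
t 11.5 grasp [0.4657 0.0293 0.1764] toolx [-1.    -0.001 -0.007] tooly [-0.001  1.    -0.   ] shift mm [-148.6 -118.4   17.5] open 0.0487 F [ 0.2 -1.4 -0.8]
```

View pics/c4.png

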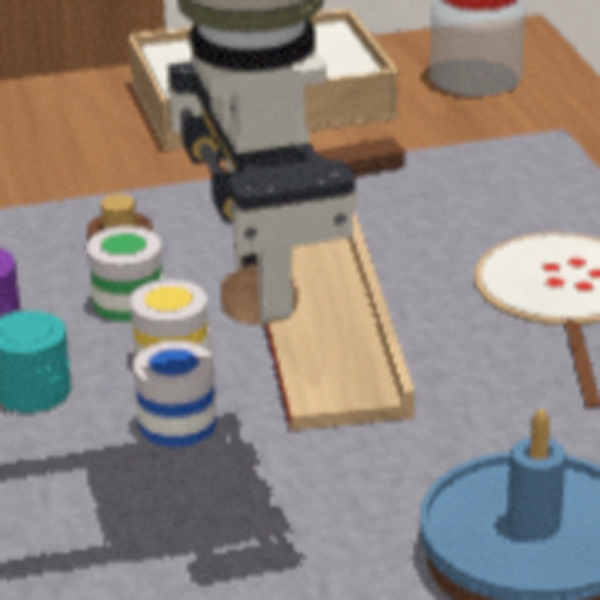

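Crop: the ring is held flat, spanning about u 266..289, v 189..207. The finger sits right of the ring's middle, so the ring is offset toward -x in the grip. I'll measure the offset.

```bash
python3 - <<'E'
from h import *
s=cam('side')
b=blob(s,(4,60,50),(16,255,220),(258,180,296,212))
for k in b[:2]:
  print(cv2.boundingRect(k)); 
# edges by row
for v in range(188,210,3): print(v,[tuple(int(a) for a in s["hsv"][v,u]) for u in (264,266,268,284,286,287,288,289,290,291,292)])
st=robot.read_state(); M=R.from_rotvec(st["orientation"]).as_matrix()
for dx in(0,-.004,-.008):
  a=np.linspace(0,2*np.pi,90); o=np.array([px(s,(.4655+dx+.025*np.cos(t),.0293+.025*np.sin(t),z)) for t in a for z in(.152,.168)]); print(dx,o.min(0).round(1),o.max(0).round(1))
E
```

```text
(266, 190, 11, 18)
(287, 194, 3, 11)
188 [(133, 11, 163), (125, 10, 160), (135, 10, 155), (19, 25, 144), (16, 51, 169), (17, 81, 208), (17, 86, 216), (17, 87, 215), (17, 85, 215), (18, 85, 215), (18, 85, 215)]
191 [(126, 8, 162), (130, 14, 160), (135, 10, 158), (19, 24, 146), (18, 36, 163), (18, 81, 209), (17, 85, 218), (18, 86, 216), (17, 84, 215), (18, 87, 214), (17, 85, 213)]
194 [(137, 11, 161), (8, 35, 138), (12, 99, 126), (19, 19, 144), (18, 33, 156), (16, 84, 191), (17, 88, 215), (17, 85, 218), (17, 83, 218), (18, 85, 213), (17, 89, 210)]
197 [(133, 11, 159), (12, 93, 124), (13, 117, 120), (21, 24, 146), (20, 26, 145), (14, 80, 143), (15, 99, 186), (17, 87, 216), (18, 87, 219), (18, 89, 216), (18, 88, 214)]
200 [(125, 10, 159), (12, 84, 121), (13, 111, 133), (19, 25, 145), (17, 28, 147), (14, 82, 128), (15, 99, 159), (18, 88, 211), (17, 85, 219), (18, 84, 219), (18, 85, 215)]
203 [(130, 10, 159), (9, 58, 123), (13, 109, 126), (18, 23, 146), (21, 24, 148), (14, 76, 148), (17, 92, 195), (18, 88, 215), (18, 85, 218), (17, 85, 221), (18, 84, 219)]
206 [(133, 11, 159), (133, 11, 162), (4, 30, 135), (17, 55, 144), (17, 79, 188), (17, 85, 213), (18, 86, 217), (18, 85, 218), (18, 87, 216), (17, 86, 219), (17, 87, 220)]
209 [(131, 13, 159), (129, 11, 162), (129, 11, 162), (18, 87, 210), (17, 86, 213), (18, 85, 215), (17, 83, 217), (17, 86, 216), (17, 85, 215), (17, 85, 215), (18, 84, 218)]
0 [266.7 190.5] [290.3 209. ]
-0.004 [264.8 190.8] [288.5 209.3]
-0.008 [263.  191.1] [286.7 209.6]
```

```bash
python3 -m jog '0.3 -.03 -.0236 0 0;0.3 -.03 -.0236 0 0;0.3 -.03 -.0236 0 0;0.3 -.03 -.0236 0 0;0.3 -.0313 -.0236 0 0;0.3 0 0 0 0;0.3 0 0 0 0'; python3 - <<'E'
from h import *
go(.617,-.089,.11)
s=cam('side')
cv2.imwrite("pics/c5.png",cv2.resize(s["color"][150:300,300:420,::-1],(480,600),interpolation=cv2.INTER_CUBIC))
a=np.linspace(0,2*np.pi,90); o=np.array([px(s,(.6145+.025*np.cos(t),-.089+.025*np.sin(t),z)) for t in a for z in(.152,.168)]); print(o.min(0).round(1),o.max(0).round(1),px(s,(.6145,-.089,.118)),px(s,(.6145,-.089,.086)))
E
```

```text
t: 12.22
tool_pos: [0.6142, -0.0896, 0.2333]
orientation: [-0.002, -3.135, -0.003]
force: [-0.9, 0.6, -0.4]
opening: 0.0488
gripper_force: 12.0
t 12.2 grasp [ 0.6137 -0.0895  0.1683] toolx [-1.     0.002  0.007] tooly [0.002 1.    0.002] shift mm [-3.7  0.4 58.2] open 0.0488 F [-0.9  0.6 -0.4]
[351.3 207.3] [376.1 227. ] [362.61273868 233.91032524] [361.84306308 246.34937733]
```

View pics/c5.png

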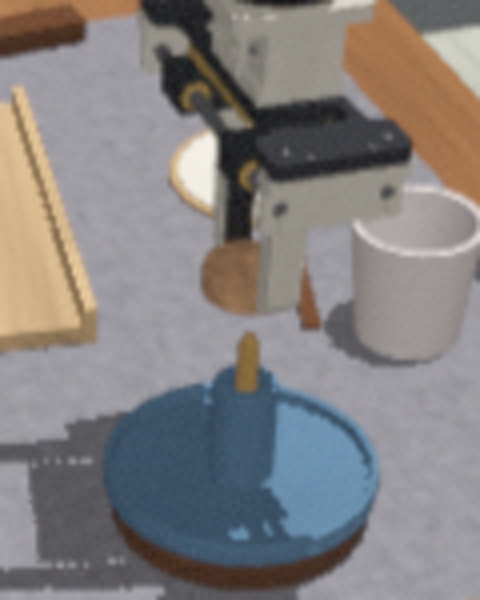

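Crop: the spindle tip is at (362.3,233.8), matching the projection of (.6145,-.089). The ring's left edge is at 350.3, so the grasp needs about 3 mm more in +x.

```bash
python3 -m jog '0.3 -.0028 .0004 0 0;0.3 0 0 .012 0;0.3 0 0 .006 0;0.3 0 0 .005 0;0.3 0 0 .005 0;0.3 0 0 .005 0;0.3 0 0 0 0'; python3 -m jog '0.3 0 0 .005 0;0.3 0 0 .005 0;0.3 0 0 .005 0;0.3 0 0 0 0'; python3 -c "
from h import *
go(.6165,-.089,.11)"
```

```text
t: 12.85
tool_pos: [0.6169, -0.0879, 0.2035]
orientation: [0.001, -3.14, -0.001]
force: [-0.8, -0.0, -0.1]
opening: 0.0484
gripper_force: 12.0
t: 13.18
tool_pos: [0.617, -0.0882, 0.1884]
orientation: [0.0, -3.14, -0.001]
force: [-0.7, -0.3, -0.1]
opening: 0.0489
gripper_force: 12.0
t 13.2 grasp [ 0.6169 -0.0881  0.1234] toolx [-1.    -0.     0.002] tooly [-0.  1.  0.] shift mm [ 0.4 -0.9 13.4] open 0.0489 F [-0.7 -0.3 -0.1]
```

```bash
python3 -m jog '0.3 0.0003 -.0008 .005 0;0.3 0 0 .003 0;0.3 0 0 .002 0;0.3 0 0 .0015 0;0.3 0 0 0 0'; python3 -m jog '0.3 0 0 .001 0;0.3 0 0 .001 0;0.3 0 0 0 0'; python3 -c "
from h import *
go(.6165,-.089,.11)"
```

```text
t: 13.6
tool_pos: [0.6172, -0.0889, 0.178]
orientation: [0.001, -3.141, -0.0]
force: [-0.0, 0.6, 0.3]
opening: 0.0485
gripper_force: 12.0
t: 13.85
tool_pos: [0.6173, -0.089, 0.1764]
orientation: [-0.001, 3.142, 0.0]
force: [-1.0, -0.0, -0.3]
opening: 0.0487
gripper_force: 12.0
t 13.8 grasp [ 0.6173 -0.089   0.1114] toolx [-1. -0. -0.] tooly [-0.  1.  0.] shift mm [ 0.8 -0.   1.4] open 0.0487 F [-1.  -0.  -0.3]
```

```bash
python3 -m jog '0.3 0.0005 0 .001 0;0.3 0 0 .001 0;0.3 0 0 .001 0;0.3 0 0 0 0'; python3 -c "
from h import *
go(.6165,-.089,.11)"; python3 -m jog '0.3 0 0 .001 0;0.3 0 0 .001 0;0.3 0 0 0 0'; python3 -c "
from h import *
go(.6165,-.089,.11)"
```

```text
t: 14.18
tool_pos: [0.617, -0.089, 0.1752]
orientation: [-0.001, 3.141, -0.0]
force: [-6.1, 1.3, 10.9]
opening: 0.0486
gripper_force: 12.0
t 14.2 grasp [ 0.617  -0.089   0.1102] toolx [-1.    -0.    -0.001] tooly [-0.  1. -0.] shift mm [0.5 0.  0.2] open 0.0486 F [-6.1  1.3 10.9]
t: 14.43
tool_pos: [0.6174, -0.089, 0.174]
orientation: [-0.001, 3.14, -0.001]
force: [-8.0, 1.2, 15.2]
opening: 0.0491
gripper_force: 12.0
t 14.4 grasp [ 0.6176 -0.089   0.109 ] toolx [-1.    -0.001 -0.002] tooly [-0.001  1.    -0.   ] shift mm [ 1.1  0.  -1. ] open 0.0491 F [-8.   1.2 15.2]
```

```bash
python3 -m jog '0.8 0 0 -.001 0;0.8 0 0 0 0;0.8 0 0 0 0;0.8 0 0 0 0;0.8 0 0 0 0;0.8 0 0 -.01 0;0.8 0 0 -.03 0;0.8 0 0 -.03 0;0.8 0 0 -.03 0;0.8 0 0 -.01 0';python3 -m jog '0.8 .0 -.04 0 0;0.8 .02 -.034 0 0;0.8 .02 -.034 0 0;0.8 .02 -.034 0 0;0.8 .02 -.034 0 0;0.8 .02 -.034 0 0;0.8 0.005 -.005 0 0;0.8 0 0 0 0'; python3 - <<'E'
from h import *
go(.4701,-.3389,.034)
s=cam('side');t=cam('top')
cv2.imwrite("pics/c6.png",np.hstack([cv2.resize(s["color"][200:300,310:410,::-1],(400,400),interpolation=cv2.INTER_CUBIC),cv2.resize(t["color"][170:270,300:400,::-1],(400,400),interpolation=cv2.INTER_CUBIC)]))
cs=blob(t,(0,0,150),(180,60,255),(405,230,485,310)); print(cv2.boundingRect(cs[0]),hull_c(t,cs[0],.014))
cs=blob(s,(0,0,150),(180,40,255),(290,335,385,410)); print(cv2.boundingRect(cs[0]))
for b in blob(t,(5,80,80),(20,255,255),(330,190,372,230))[:2]: print(cv2.boundingRect(b),hull_c(t,b,.102))
E
```

```text
t: 15.27
tool_pos: [0.6185, -0.0894, 0.289]
orientation: [-0.001, 3.134, -0.003]
force: [0.6, -0.3, 1.8]
opening: 0.0744
gripper_force: 0.0
t: 15.93
tool_pos: [0.5102, -0.3063, 0.2825]
orientation: [-0.006, -3.141, 0.0]
force: [0.2, 0.7, -0.5]
opening: 0.0743
gripper_force: 0.0
t 15.9 grasp [ 0.5102 -0.3063  0.2175] toolx [-1.     0.004  0.   ] tooly [ 0.004  1.    -0.   ] shift mm [ 39.9 -32.7 183.5] open 0.0743 F [ 0.2  0.7 -0.5]
(436, 239, 49, 71) [ 0.58638228 -0.2020519   0.48333569]
(290, 335, 95, 75)
(340, 203, 19, 19) [ 0.61472809 -0.08682718  0.04598115]
```

View pics/c6.png

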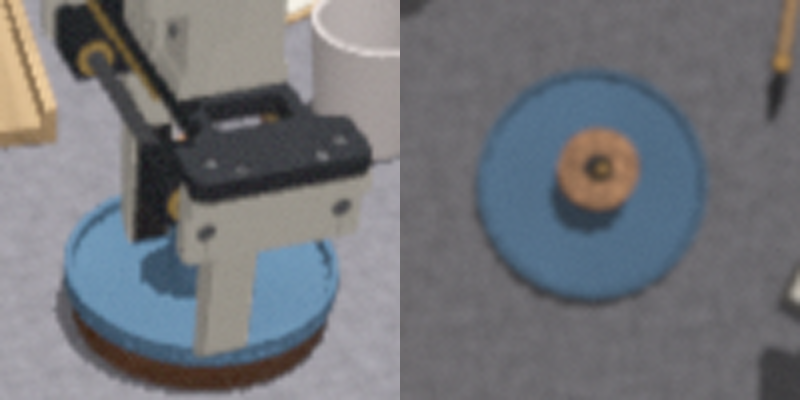

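Right half: the ring lies centred on the hub at top (450,212), with the spindle tip in its bore. Now the small tray.

```bash
python3 -m jog '0.8 .02 -.0163 0 0;0.8 .0195 -.0163 0 0;0.8 0 0 .035 0;0.8 0 0 .04 0;0.8 0 0 .04 0;0.8 0 0 .03 0;0.8 0 0 .02 0;0.8 0 0 .01 0;0.8 0 0 .007 0;0.8 0 0 0 0'; python3 -c "
from h import *
go(.4701,-.3389,.034)"; python3 -m jog '0.2 0 0 0 0;0.2 0 0 0 0;0.2 0 0 0 0;0.2 0 0 0 0;0.2 0 0 0 0;0.2 0 0 0 0;0.2 0 0 0 0;0.2 0 0 0 0;0.2 0 0 0 0;0.2 0 0 0 0' 30; python3 -c "
from h import *
go(.4701,-.3389,.034)"
```

```text
t: 16.87
tool_pos: [0.4728, -0.3355, 0.0997]
orientation: [0.003, -3.141, -0.002]
force: [-0.8, 0.2, -0.1]
opening: 0.0743
gripper_force: 0.0
t 16.9 grasp [ 0.4728 -0.3354  0.0347] toolx [-1.    -0.002  0.001] tooly [-0.002  1.     0.001] shift mm [ 2.7 -3.5  0.6] open 0.0743 F [-0.8  0.2 -0.1]
t: 17.7
tool_pos: [0.4728, -0.3374, 0.1013]
orientation: [-0.0, 3.141, -0.002]
force: [-1.5, -3.0, 5.4]
opening: 0.0365
gripper_force: 30.0
t 17.7 grasp [ 0.4728 -0.3375  0.0363] toolx [-1.    -0.    -0.001] tooly [-0.     1.    -0.001] shift mm [ 2.7 -1.4  2.3] open 0.0365 F [-1.5 -3.   5.4]
```

```bash
python3 -m jog '0.2 0 0 -.02 0;0.2 0 0 -.035 0;0.2 0 0 -.035 0;0.2 0 0 -.035 0;0.2 0 0 -.025 0;0.2 0 0 0 0'; python3 -m jog '0.2 -.02 .035 0 0;0.2 -.02 .035 0 0;0.2 -.02 .035 0 0;0.2 -.02 .035 0 0;0.2 -.02 .035 0 0;0.2 -.02 .035 0 0;0.2 -.02 .035 0 0;0.2 -.004 .0035 0 0;0.2 0 0 0 0;0.2 0 0 0 0'; python3 - <<'E'
from h import *
go(.617,-.089,.1385)
s=cam('side')
cv2.imwrite("pics/c7.png",cv2.resize(s["color"][150:300,300:440,::-1],(560,600),interpolation=cv2.INTER_CUBIC))
st=robot.read_state(); g=np.array(st["tool_pos"])-[0,0,.065]; zb=g[2]-.0363
for dx in(0,-.0027,-.005):
  a=np.linspace(0,2*np.pi,90); o=np.array([px(s,(g[0]+dx+.06*np.cos(t),g[1]+.06*np.sin(t),zb+.014)) for t in a]); print(dx,"rim pred",o.min(0).round(1),o.max(0).round(1))
E
```

```text
t: 18.2
tool_pos: [0.4743, -0.338, 0.2569]
orientation: [-0.001, 3.135, -0.008]
force: [1.5, -0.2, -1.7]
opening: 0.0362
gripper_force: 30.0
t: 19.03
tool_pos: [0.6154, -0.0877, 0.2483]
orientation: [0.003, -3.138, -0.001]
force: [0.3, -0.9, -2.8]
opening: 0.0363
gripper_force: 30.0
t 19.0 grasp [ 0.6152 -0.0877  0.1833] toolx [-1.    -0.002  0.003] tooly [-0.002  1.     0.   ] shift mm [-1.9 -1.3 44.8] open 0.0363 F [ 0.3 -0.9 -2.8]
0 rim pred [334.8 201.1] [393.4 232.7]
-0.0027 rim pred [333.5 201.3] [392.2 232.9]
-0.005 rim pred [332.5 201.5] [391.1 233.1]
```

View pics/c7.png

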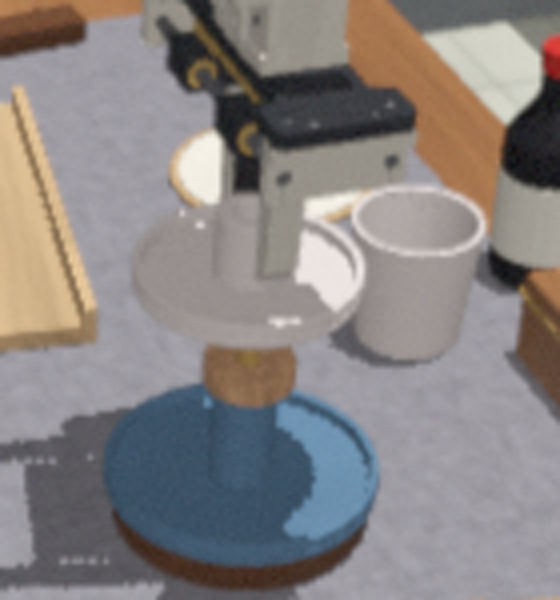

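Crop: the small tray rim spans u 333..391, so its centre is about 3.5 mm behind the grasp. The ring and blue tray are below it. I'll correct and lower.

```bash
python3 -m jog '0.2 -.0026 -.0013 .02 0;0.2 0 0 .005 0;0.2 0 0 .004 0;0.2 0 0 .004 0;0.2 0 0 .003 0;0.2 0 0 0 0'; python3 -c "
from h import *
go(.6178,-.089,.1383)";python3 -m jog '0.2 0 0 .003 0;0.2 0 0 .002 0;0.2 0 0 0 0'; python3 -c "
from h import *
go(.6178,-.089,.1383)"
```

```text
t: 19.58
tool_pos: [0.6185, -0.0898, 0.214]
orientation: [-0.0, -3.141, -0.0]
force: [-0.5, -0.4, -2.1]
opening: 0.0365
gripper_force: 30.0
t 19.6 grasp [ 0.6185 -0.0897  0.149 ] toolx [-1.     0.     0.001] tooly [0. 1. 0.] shift mm [ 0.7  0.7 10.7] open 0.0365 F [-0.5 -0.4 -2.1]
t: 19.83
tool_pos: [0.6188, -0.0893, 0.2092]
orientation: [0.001, -3.141, -0.0]
force: [0.4, -0.6, -2.6]
opening: 0.0362
gripper_force: 30.0
t 19.8 grasp [ 0.6188 -0.0893  0.1442] toolx [-1. -0.  0.] tooly [-0.  1.  0.] shift mm [1.  0.3 5.9] open 0.0362 F [ 0.4 -0.6 -2.6]
```

```bash
python3 -m jog '0.2 .0007 0 .002 0;0.2 0 0 .0015 0;0.2 0 0 .0015 0;0.2 0 0 0 0'; python3 -c "
from h import *
go(.6178,-.089,.1383)";python3 -m jog '0.2 0 0 .001 0;0.2 0 0 .001 0;0.2 0 0 0 0'; python3 -c "
from h import *
go(.6178,-.089,.1383)"
```

```text
t: 20.17
tool_pos: [0.618, -0.0893, 0.204]
orientation: [0.001, -3.141, -0.0]
force: [0.9, -0.6, -1.2]
opening: 0.0365
gripper_force: 30.0
t 20.2 grasp [ 0.618  -0.0893  0.139 ] toolx [-1.    -0.     0.001] tooly [-0.  1.  0.] shift mm [0.2 0.3 0.7] open 0.0365 F [ 0.9 -0.6 -1.2]
t: 20.42
tool_pos: [0.6184, -0.0894, 0.2033]
orientation: [-0.001, 3.141, -0.0]
force: [-2.2, -0.2, 3.4]
opening: 0.0361
gripper_force: 30.0
t 20.4 grasp [ 0.6185 -0.0894  0.1383] toolx [-1.    -0.    -0.001] tooly [-0.  1. -0.] shift mm [0.7 0.4 0. ] open 0.0361 F [-2.2 -0.2  3.4]
```

```bash
python3 -m jog '0.8 0 0 -.0005 0;0.8 0 0 0 0;0.8 0 0 0 0;0.8 0 0 0 0;0.8 0 0 0 0;0.8 0 0 0 0;0.8 0 0 -.015 0;0.8 0 0 -.03 0;0.8 0 0 -.03 0;0.8 0 0 0 0';python3 -m jog '1 .008 .039 0 0;1 .008 .039 0 0;1 .008 .039 0 0;1 .008 .039 0 0;1 .008 .039 0 0;1 .008 .039 0 0;1 .008 .039 0 0;1 .008 .039 0 0;1 .008 .039 0 0;1 .01 .03 0 0'; python3 -m jog '1 0 0 0 7;1 0 0 0 7;1 0 0 0 7;1 0 0 0 7;1 0 0 0 7;1 0 0 0 7;1 0 0 0 7;1 0 0 0 7;1 0 0 0 7;1 0 0 0 7'; python3 -m jog '1 0 0 0 7;1 0 0 0 7;1 0 0 0 6;1 0 0 0 0'; python3 - <<'E'
from h import *
go(.4387,.3986,.031)
print(robot.read_state()["q"])
s=cam('side');t=cam('top')
cv2.imwrite("pics/c8.png",np.hstack([cv2.resize(s["color"][150:300,180:380,::-1],(400,300)),cv2.resize(t["color"][180:330,140:340,::-1],(400,300))]))
E
```

```text
t: 21.25
tool_pos: [0.6206, -0.0899, 0.2855]
orientation: [-0.001, 3.132, -0.004]
force: [0.9, -0.1, 0.6]
opening: 0.0744
gripper_force: 0.0
t: 22.08
tool_pos: [0.5353, 0.2944, 0.278]
orientation: [-0.002, 3.141, 0.001]
force: [0.3, -0.1, -0.6]
opening: 0.0935
gripper_force: 0.0
t: 22.92
tool_pos: [0.5361, 0.2916, 0.2778]
orientation: [1.809, 2.568, 0.0]
force: [0.2, 0.4, -0.2]
opening: 0.0933
gripper_force: 0.0
t: 23.25
tool_pos: [0.5361, 0.2916, 0.2779]
orientation: [2.227, 2.216, 0.0]
force: [0.4, 0.0, -0.3]
opening: 0.0928
gripper_force: 0.0
t 23.2 grasp [0.5361 0.2916 0.2129] toolx [0.005 1.    0.   ] tooly [ 1.    -0.005  0.   ] shift mm [106.5 -97.9 181.8] open 0.0928 F [ 0.4  0.  -0.3]
[ 4.14156228e-01  1.69809171e-01  1.49023297e+00 -2.93052117e-06
  1.48140131e+00  4.18770273e-01]
```

View pics/c8.png

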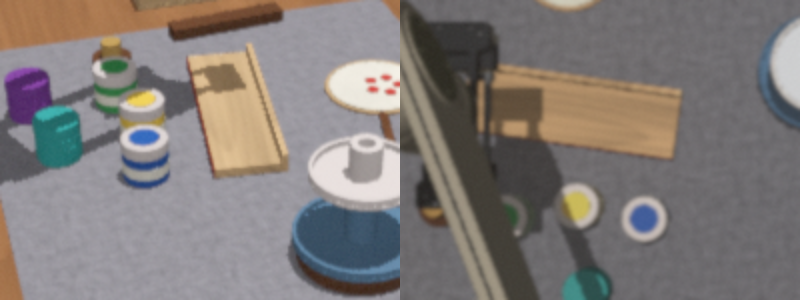

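Left: the small tray is seated on the ring. The cap (side (235,175)) and jars have not moved. I'll check the cap's centre by the knob in the first picture, then grip.

```bash
python3 - <<'E'
from h import *
t=cam("top"); s=cam("side")
im=cv2.imread("pics/top0.png"); c=dict(t); c["hsv"]=cv2.cvtColor(im,cv2.COLOR_BGR2HSV)
for lo in((10,80,90),(12,90,110)):
  for b in blob(c,lo,(30,255,255),(148,272,172,296),1)[:1]: print(cv2.boundingRect(b),hull_c(c,b,.042))
b=blob(s,(8,80,100),(28,255,255),(222,165,248,182),1)[:2]
for k in b: print(cv2.boundingRect(k))
o=[px(s,(.4387+.014*np.cos(a),.3986+.014*np.sin(a),.042)) for a in np.linspace(0,6.28,40)]; print(np.min(o,0),np.max(o,0))
E
```

```text
(150, 277, 13, 13) [0.43907024 0.40068769 0.03230926]
(151, 278, 11, 11) [0.43894035 0.39977622 0.02793243]
(222, 165, 26, 15)
[230.23395053 168.94714889] [240.57823982 173.85725648]
```

```bash
python3 -m jog '1 .036 -.0325 0 0;1 .036 -.0325 0 0;1 .0355 -.0325 0 0;1 0 0 .035 0;1 0 0 .035 0;1 0 0 .03 0;1 0 0 .02 0;1 0 0 0 0;1 0 0 0 0'; python3 -c "
from h import *
go(.439,.3993,.0405)"
```

```text
t: 24.2
tool_pos: [0.4513, 0.3837, 0.157]
orientation: [-2.219, -2.223, 0.004]
force: [-0.2, -0.2, 0.5]
opening: 0.0925
gripper_force: 0.0
t 24.2 grasp [0.4512 0.3836 0.092 ] toolx [-0.002  1.    -0.002] tooly [ 1.     0.002 -0.002] shift mm [ 15.8 -12.   51.5] open 0.0925 F [-0.2 -0.2  0.5]
```

```bash
python3 -m jog '1 .0158 -.012 0 0;1 0 0 0 0;1 0 0 .02 0;1 0 0 .02 0;1 0 0 .008 0;1 0 0 .003 0;1 0 0 0 0;1 0 0 0 0'; python3 -c "
from h import *
go(.439,.3993,.0405)"; python3 -m jog '0.1 0 0 0 0;0.1 0 0 0 0;0.1 0 0 0 0;0.1 0 0 0 0;0.1 0 0 0 0;0.1 0 0 0 0;0.1 0 0 0 0;0.1 0 0 0 0;0.1 0 0 0 0;0.1 0 0 0 0' 25; python3 -m jog '0.1 0 0 0 0;0.1 0 0 0 0;0.1 0 0 0 0;0.1 0 0 0 0;0.1 0 0 0 0;0.1 0 0 0 0'; python3 -c "
from h import *
go(.439,.3993,.0405)"
```

```text
t: 24.87
tool_pos: [0.4409, 0.4003, 0.1084]
orientation: [2.221, 2.222, 0.003]
force: [1.2, 0.0, -0.4]
opening: 0.0929
gripper_force: 0.0
t 24.9 grasp [0.441  0.4004 0.0434] toolx [-0.     1.     0.001] tooly [1.    0.    0.001] shift mm [-1.1 -2.   2.9] open 0.0929 F [ 1.2  0.  -0.4]
t: 25.7
tool_pos: [0.44, 0.3999, 0.1069]
orientation: [-2.221, -2.222, 0.0]
force: [-0.6, -0.2, -0.8]
opening: 0.0308
gripper_force: 0.2
t: 26.2
tool_pos: [0.44, 0.3999, 0.1069]
orientation: [2.221, 2.222, -0.0]
force: [-0.1, 0.5, -0.4]
opening: 0.0278
gripper_force: 25.0
t 26.2 grasp [0.44   0.3999 0.0419] toolx [-0.  1. -0.] tooly [ 1.  0. -0.] shift mm [-0.6 -1.   1.4] open 0.0278 F [-0.1  0.5 -0.4]
```

```bash
python3 -m jog '0.1 0 0 -.02 0;0.1 0 0 -.04 0;0.1 0 0 -.04 0;0.1 0 0 -.04 0;0.1 0 0 -.04 0;0.1 0 0 -.005 0;0.1 0 0 0 0'; python3 -m jog '0.1 -.0376 .0134 0 0;0.1 -.0376 .0134 0 0;0.1 -.0376 .0134 0 0;0.1 -.0376 .0134 0 0;0.1 -.0376 .0134 0 0;0.1 -.0376 .0134 0 0;0.1 -.0376 .0134 0 0;0.1 -.0376 .0134 0 0;0.1 -.0376 .0134 0 0;0.1 -.0376 .0134 0 0'; python3 -m jog '0.1 -.0376 .0134 0 0;0.1 -.0376 .0134 0 0;0.1 -.0376 .0134 0 0;0.1 0 0 0 0;0.1 0 0 0 0';  python3 - <<'E'
from h import *
go(.6145,-.0886,.1754)
s=cam('side');t=cam('top')
for n,c in(("s8",s),("t8",t)): cv2.imwrite(f"pics/{n}.png",c["color"][:,:,::-1])
E
```

```text
t: 26.78
tool_pos: [0.4416, 0.401, 0.2967]
orientation: [2.22, 2.221, 0.013]
force: [-0.6, -0.1, -0.8]
opening: 0.0278
gripper_force: 25.0
t: 27.62
tool_pos: [0.5735, 0.022, 0.2892]
orientation: [-2.219, -2.22, 0.004]
force: [0.3, -0.3, -1.3]
opening: 0.0277
gripper_force: 25.0
t: 28.03
tool_pos: [0.6137, -0.0911, 0.2887]
orientation: [-2.223, -2.215, 0.004]
force: [-0.8, 0.7, -1.2]
opening: 0.0277
gripper_force: 25.0
t 28.0 grasp [ 0.6134 -0.091   0.2237] toolx [0.003 1.    0.001] tooly [ 1.    -0.003 -0.004] shift mm [ 2.4  1.3 48.3] open 0.0277 F [-0.8  0.7 -1.2]
```

```bash
python3 - <<'E'
from h import *
s=cam('side')
def bb(x,y,D,zs): 
    o=np.array([px(s,(x+D/2*np.cos(a),y+D/2*np.sin(a),z)) for a in np.linspace(0,6.3,90) for z in zs]); return o.min(0).round(1),o.max(0).round(1)
print("tray",bb(.6145,-.0894,.12,(.116,)),"hub",bb(.6145,-.0894,.036,(.147,)),"cap",bb(.6137,-.0911,.054,(.182,.2)))
cv2.imwrite("pics/c9.png",cv2.resize(s["color"][150:270,300:420,::-1],(600,600),interpolation=cv2.INTER_CUBIC))
E
```

```text
tray (array([334. , 219.2]), array([391.4, 251.7])) hub (array([354.7, 217.7]), array([372.1, 227.3])) cap (array([350.9, 194. ]), array([378.2, 215.7]))
```

View pics/c9.png

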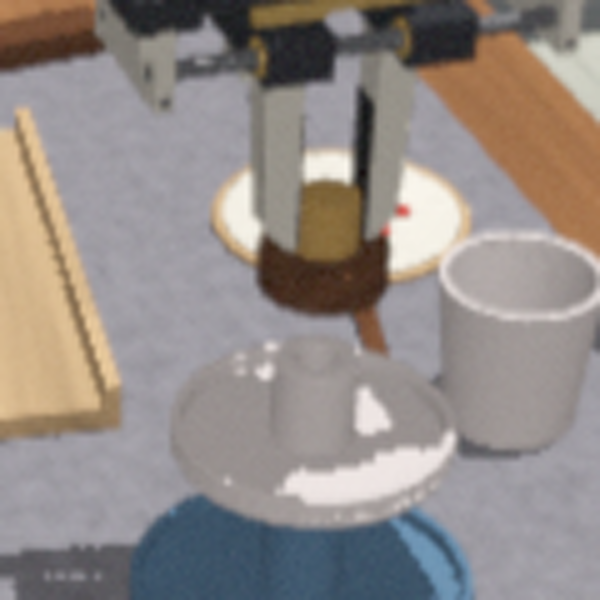

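Crop: the hub top spans u 354.6..371.6, as predicted for (.6145,-.089). The cap spans 351.6..378 and is level. Lowering after a 2 mm correction.

```bash
python3 -m jog '0.1 .002 .001 .025 0;0.1 0 0 .006 0;0.1 0 0 .003 0;0.1 0 0 .003 0;0.1 0 0 0 0'; python3 -c "
from h import *
go(.6145,-.0886,.1754)"; python3 -m jog '0.1 0 0 .003 0;0.1 0 0 .003 0;0.1 0 0 .002 0;0.1 0 0 0 0';python3 -c "
from h import *
go(.6145,-.0886,.1754)"
```

```text
t: 28.6
tool_pos: [0.6152, -0.0862, 0.2548]
orientation: [-2.22, -2.223, 0.0]
force: [0.3, -0.6, -0.3]
opening: 0.0274
gripper_force: 25.0
t 28.6 grasp [ 0.6152 -0.0862  0.1898] toolx [-0.001  1.     0.   ] tooly [ 1.     0.001 -0.001] shift mm [-2.4 -0.7 14.4] open 0.0274 F [ 0.3 -0.6 -0.3]
t: 28.93
tool_pos: [0.6153, -0.0868, 0.2466]
orientation: [-2.221, -2.222, 0.0]
force: [-0.2, 0.1, -1.0]
opening: 0.0274
gripper_force: 25.0
t 28.9 grasp [ 0.6153 -0.0868  0.1816] toolx [-0.  1.  0.] tooly [ 1.  0. -0.] shift mm [-1.8 -0.8  6.2] open 0.0274 F [-0.2  0.1 -1. ]
```

```bash
python3 -m jog '0.1 -.0015 -.0006 .003 0;0.1 0 0 .002 0;0.1 0 0 .001 0;0.1 0 0 0 0'; python3 -m jog '0.1 0 0 .001 0;0.1 0 0 .001 0;0.1 0 0 0 0';python3 -c "
from h import *
go(.6145,-.0886,.1754)"
```

```text
t: 29.27
tool_pos: [0.6147, -0.0884, 0.2406]
orientation: [-2.221, -2.221, 0.0]
force: [-1.6, -0.4, -0.4]
opening: 0.0276
gripper_force: 25.0
t: 29.52
tool_pos: [0.6151, -0.0884, 0.2404]
orientation: [2.22, 2.221, 0.001]
force: [-3.2, 0.3, 7.2]
opening: 0.0274
gripper_force: 25.0
t 29.5 grasp [ 0.6151 -0.0884  0.1754] toolx [-0.  1. -0.] tooly [1.    0.    0.001] shift mm [-0.2 -0.6 -0. ] open 0.0274 F [-3.2  0.3  7.2]
```

```bash
python3 -m jog '0.6 0 0 0 0;0.6 0 0 0 0;0.6 0 0 0 0;0.6 0 0 0 0;0.6 0 0 0 0;0.6 0 0 -.01 0;0.6 0 0 -.035 0;0.6 0 0 -.03 0;1 0 0 0 0'; python3 -m jog '1 .02 -.02 0 0;1 .025 -.025 0 0;1 .028 -.024 0 0;1 .028 -.024 0 0;1 .028 -.024 0 0;1 .028 -.024 0 0;1 .028 -.024 0 0;1 .03 -.024 0 0;1 0 0 0 0;1 0 0 0 0'; python3 - <<'E'
from h import *
s=cam('side');t=cam('top')
cv2.imwrite("pics/c10.png",np.hstack([cv2.resize(s["color"][140:300,180:400,::-1],(440,320)),cv2.resize(t["color"][180:340,140:320,::-1],(360,320))]))
go(.4252,.1301,.042)
E
```

```text
t: 30.27
tool_pos: [0.6171, -0.0888, 0.3227]
orientation: [2.214, 2.215, 0.009]
force: [0.3, 0.4, 1.6]
opening: 0.059
gripper_force: 0.0
t: 31.1
tool_pos: [0.425, 0.1281, 0.315]
orientation: [2.216, 2.225, 0.003]
force: [0.3, 0.6, 0.4]
opening: 0.0928
gripper_force: 0.0
t 31.2 grasp [0.4263 0.1265 0.2496] toolx [-0.001  1.    -0.   ] tooly [1.    0.001 0.001] shift mm [  3.7  -1.4 207.6] open 0.0929 F [-0.7 -0.  -0.4]
```

View pics/c10.png

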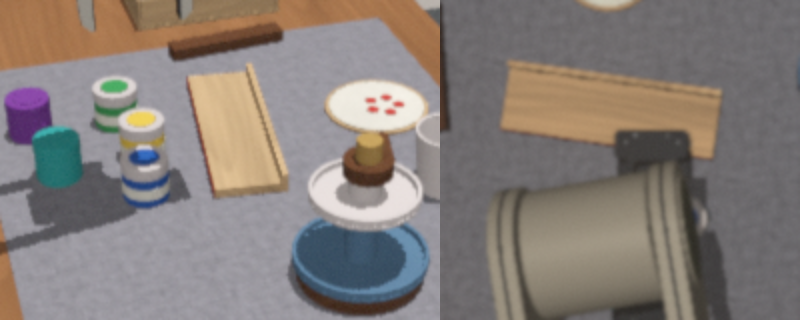

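The stack is complete, with the cap seated on the hub. The blue jar is unchanged at side (252,229). Picking it up.

```bash
python3 -m jog '1 .0037 -.0014 0 0;1 0 0 .04 0;1 0 0 .04 0;1 0 0 .04 0;1 0 0 .04 0;1 0 0 .025 0;1 0 0 .015 0;1 0 0 .006 0;1 0 0 0 0'; python3 -m jog '0.4 0 0 0 0;0.4 0 0 0 0;0.4 0 0 0 0;0.4 0 0 0 0;0.4 0 0 0 0;0.4 0 0 0 0;0.4 0 0 0 0' 15; python3 -c "
from h import *
go(.55,.166,.12)"
```

```text
t: 31.95
tool_pos: [0.4237, 0.1295, 0.1063]
orientation: [-2.221, -2.219, 0.005]
force: [-0.1, 0.6, 0.5]
opening: 0.093
gripper_force: 0.0
t: 32.53
tool_pos: [0.4246, 0.1304, 0.1085]
orientation: [2.221, 2.222, 0.001]
force: [-1.2, 0.3, 3.1]
opening: 0.0566
gripper_force: 15.0
t 32.5 grasp [0.4247 0.1305 0.0435] toolx [-0.  1.  0.] tooly [1.    0.    0.001] shift mm [ 35.5 125.4 -76.4] open 0.0566 F [-1.2  0.3  3.1]
```

```bash
python3 -m jog '0.4 0 0 -.035 0;0.4 0 0 -.042 0;0.4 .009 .0314 0 0;0.4 .009 .0314 0 0;0.4 .009 .0314 0 0;0.4 .0085 .0314 0 0;0.4 0 0 0 0;0.4 0 0 0 0'; python3 -c "
from h import *
go(.55,.166,.0585)"
```

```text
t: 33.2
tool_pos: [0.5504, 0.166, 0.1831]
orientation: [-2.22, -2.221, 0.003]
force: [-0.1, -0.7, -0.8]
opening: 0.0565
gripper_force: 15.0
t 33.2 grasp [0.5502 0.166  0.1181] toolx [-0.     1.    -0.001] tooly [ 1.     0.    -0.002] shift mm [ 0.  -0.1 59.6] open 0.0565 F [-0.1 -0.7 -0.8]
```

```bash
python3 -m jog '0.4 0 0 .03 0;0.4 0 0 .018 0;0.4 0 0 .006 0;0.4 0 0 .003 0;0.4 0 0 .001 0;0.4 0 0 0 0'; python3 -c "
from h import *
go(.55,.166,.0585)"; python3 -m jog '0.4 0 0 .001 0;0.4 0 0 .001 0;0.4 0 0 0 0'; python3 -c "
from h import *
go(.55,.166,.0585)"
```

```text
t: 33.7
tool_pos: [0.5503, 0.166, 0.1278]
orientation: [2.22, 2.221, 0.002]
force: [-0.9, -0.5, -0.9]
opening: 0.0566
gripper_force: 15.0
t 33.7 grasp [0.5504 0.166  0.0628] toolx [-0.  1.  0.] tooly [1.    0.    0.002] shift mm [ 0.  -0.4  4.3] open 0.0566 F [-0.9 -0.5 -0.9]
t: 33.95
tool_pos: [0.5503, 0.1659, 0.1253]
orientation: [2.221, 2.221, 0.002]
force: [0.3, 0.4, -1.3]
opening: 0.0565
gripper_force: 15.0
t 34.0 grasp [0.5504 0.1659 0.0603] toolx [-0.  1.  0.] tooly [1.    0.    0.001] shift mm [ 0.1 -0.4  1.8] open 0.0565 F [ 0.3  0.4 -1.3]
```

Lower the rest, release, rise, and go over the yellow jar (.4409,.2158).

```bash
python3 -m jog '0.4 0 0 .001 0;0.4 0 0 .001 0;0.4 0 0 0 0'; python3 -m jog '1 0 0 0 0;1 0 0 0 0;1 0 0 0 0;1 0 0 0 0;1 0 0 -.015 0;1 0 0 -.04 0;1 0 0 -.04 0;1 0 0 -.02 0;1 0 0 0 0'; python3 -m jog '1 .017 -.036 0 0;1 .017 -.036 0 0;1 .016 -.036 0 0;1 0 0 0 0;1 0 0 0 0'; python3 - <<'E'
from h import *
s=cam('side')
cv2.imwrite("pics/c11.png",cv2.resize(s["color"][140:300,180:380,::-1],(800,640)))
def bb(x,y,zs=(.0,.055),D=.057):
    o=np.array([px(s,(x+D/2*np.cos(a),y+D/2*np.sin(a),z)) for a in np.linspace(0,6.3,90) for z in zs]); return o.min(0).round(1),o.max(0).round(1)
print("yellow",bb(.4409,.2158),"green",bb(.4257,.3058),"blue placed",bb(.55,.166,(.015,.07)))
go(.4409,.2158,.042)
cv2.imwrite("pics/c11.png",cv2.resize(s["color"][140:290,180:380,::-1],(800,600)))
E
```

```text
t: 34.2
tool_pos: [0.5503, 0.1659, 0.1235]
orientation: [2.221, 2.222, 0.001]
force: [-3.2, -0.7, 5.0]
opening: 0.057
gripper_force: 15.0
t: 34.95
tool_pos: [0.5528, 0.1665, 0.2445]
orientation: [2.217, 2.218, 0.014]
force: [0.4, 0.5, -0.6]
opening: 0.0934
gripper_force: 0.0
t: 35.37
tool_pos: [0.4402, 0.2165, 0.2367]
orientation: [-2.218, -2.224, 0.002]
force: [0.3, 0.4, 0.8]
opening: 0.093
gripper_force: 0.0
yellow (array([239.2, 194.5]), array([263.3, 225.3])) green (array([226.2, 178.7]), array([249.6, 208. ])) blue placed (array([287.1, 192.4]), array([310.4, 223.6]))
t 35.4 grasp [0.4415 0.2161 0.1723] toolx [-0.002  1.    -0.   ] tooly [1.    0.002 0.   ] shift mm [ -0.2  -0.7 130.3] open 0.0931 F [-0.4 -0.4 -0.7]
```

View pics/c11.png

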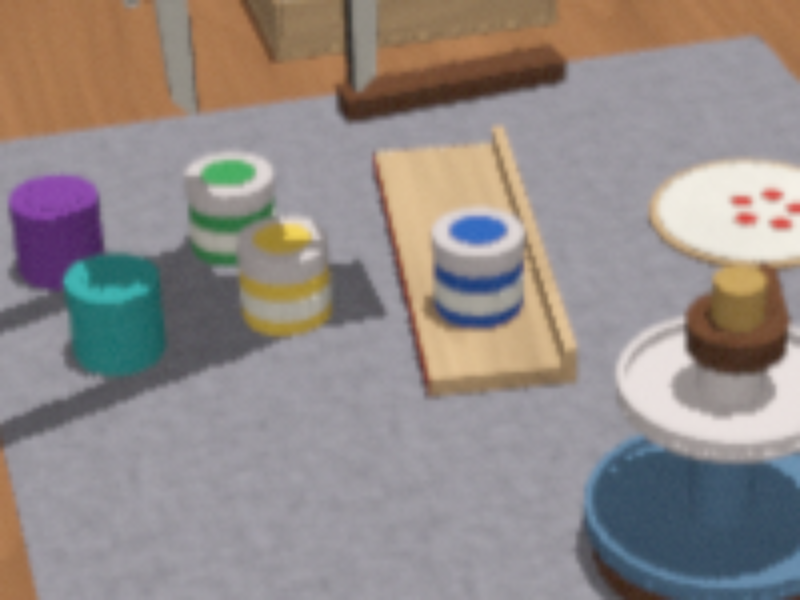

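Blue stands on the shelf mid-depth at side (299,207), as predicted. Yellow (251,209) and green (237,193) are where measured. Picking yellow.

```bash
python3 -m jog '1 0 -.0007 .04 0;1 0 0 .04 0;1 0 0 .025 0;1 0 0 .015 0;1 0 0 .008 0;1 0 0 0 0'; python3 -m jog '0.4 0 0 0 0;0.4 0 0 0 0;0.4 0 0 0 0;0.4 0 0 0 0;0.4 0 0 0 0;0.4 0 0 0 0;0.4 0 0 0 0' 15; python3 -c "
from h import *
go(.559,.232,.12)"
```

```text
t: 35.92
tool_pos: [0.4409, 0.2149, 0.1075]
orientation: [-2.221, -2.22, 0.005]
force: [0.1, -0.2, -0.0]
opening: 0.093
gripper_force: 0.0
t: 36.5
tool_pos: [0.4414, 0.216, 0.1102]
orientation: [2.221, 2.222, 0.001]
force: [-1.5, -0.1, 4.9]
opening: 0.0564
gripper_force: 15.0
t 36.5 grasp [0.4414 0.216  0.0452] toolx [-0.  1.  0.] tooly [1.    0.    0.001] shift mm [ 16.  117.6 -74.7] open 0.0564 F [-1.5 -0.1  4.9]
```

```bash
python3 -m jog '0.4 0 0 -.035 0;0.4 0 0 -.04 0;0.4 .005 .0395 0 0;0.4 .005 .039 0 0;0.4 .006 .039 0 0;0.4 0 0 0 0;0.4 0 0 0 0;0.4 0 0 .03 0;0.4 0 0 .012 0;0.4 0 0 0 0'; python3 -c "
from h import *
go(.559,.232,.0602)"
```

```text
t: 37.33
tool_pos: [0.5551, 0.231, 0.1384]
orientation: [-2.218, -2.22, 0.011]
force: [-1.1, 0.1, -1.8]
opening: 0.0564
gripper_force: 15.0
t 37.3 grasp [0.5546 0.2309 0.0734] toolx [-0.001  1.    -0.002] tooly [ 1.     0.001 -0.007] shift mm [ 1.2  4.5 13.2] open 0.0564 F [-1.1  0.1 -1.8]
```

```bash
python3 -m jog '0.4 0 0 0 0;0.4 0 0 0 0;0.4 0 0 0 0'; python3 -c "
from h import *
go(.559,.232,.0602)"
```

```text
t: 37.58
tool_pos: [0.5592, 0.2322, 0.1445]
orientation: [2.22, 2.221, 0.003]
force: [0.3, 0.6, -0.7]
opening: 0.0566
gripper_force: 15.0
t 37.6 grasp [0.5594 0.2322 0.0795] toolx [-0.001  1.     0.001] tooly [1.    0.001 0.002] shift mm [-0.2 -0.4 19.3] open 0.0566 F [ 0.3  0.6 -0.7]
```

```bash
python3 -m jog '0.4 0 0 .01 0;0.4 0 0 .004 0;0.4 0 0 .0025 0;0.4 0 0 0 0;0.4 0 0 0 0'; python3 -m jog '0.4 0 0 .001 0;0.4 0 0 .001 0;0.4 0 0 .001 0;0.4 0 0 0 0;0.4 0 0 0 0';  python3 -c "
from h import *
go(.559,.232,.0602)"
```

```text
t: 38.0
tool_pos: [0.5586, 0.2318, 0.1258]
orientation: [-2.221, -2.222, 0.001]
force: [1.0, 0.4, -0.6]
opening: 0.0567
gripper_force: 15.0
t: 38.42
tool_pos: [0.559, 0.232, 0.125]
orientation: [2.221, 2.222, 0.0]
force: [-7.0, -2.9, 14.3]
opening: 0.0565
gripper_force: 15.0
t 38.4 grasp [0.559 0.232 0.06 ] toolx [-0.  1.  0.] tooly [1. 0. 0.] shift mm [ 0.   0.  -0.2] open 0.0565 F [-7.  -2.9 14.3]
```

Contact. Release and go to green.

```bash
python3 -m jog '1 0 0 -.0005 0;1 0 0 0 0;1 0 0 0 0;1 0 0 0 0;1 0 0 -.015 0;1 0 0 -.04 0;1 0 0 -.04 0;1 0 0 -.02 0;1 0 0 0 0'; python3 -m jog '1 .018 -.033 0 0;1 .018 -.033 0 0;1 .019 -.033 0 0;1 .019 -.034 0 0;1 0 0 0 0;1 0 0 0 0;1 0 0 0 0'; python3 - <<'E'
from h import *
s=cam('side')
hs=blob(s,(40,60,40),(75,255,255),(215,165,262,215),3)
for b in hs[:3]: print(cv2.boundingRect(b))
a=blob(s,(0,0,120),(180,255,255),(0,0,1,1))
go(.4257,.3058,.044)
cv2.imwrite("pics/c12.png",cv2.resize(s["color"][140:290,180:380,::-1],(800,600)))
E
```

```text
t: 39.17
tool_pos: [0.5615, 0.2328, 0.2457]
orientation: [2.218, 2.218, 0.015]
force: [0.2, -0.4, 1.3]
opening: 0.0928
gripper_force: 0.0
t: 39.75
tool_pos: [0.4257, 0.3058, 0.2382]
orientation: [2.22, 2.223, -0.0]
force: [0.3, -0.7, -0.1]
opening: 0.0932
gripper_force: 0.0
(230, 180, 14, 6)
(227, 191, 21, 7)
(228, 200, 21, 7)
t 39.8 grasp [0.4262 0.3055 0.1733] toolx [-0.  1. -0.] tooly [1. 0. 0.] shift mm [  0.4  -0.5 129.3] open 0.0925 F [-0.2  0.3  0. ]
```

View pics/c12.png

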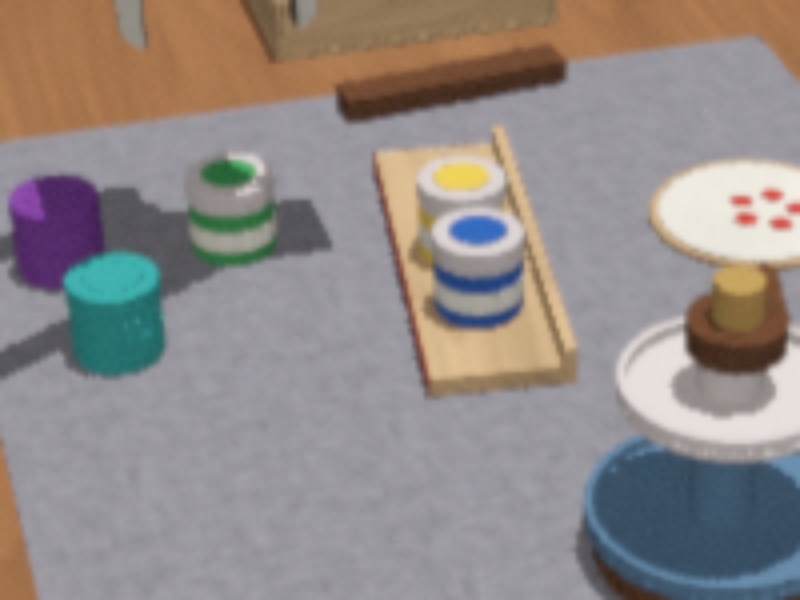

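Yellow and blue stand in a row on the shelf at side (295,190) and (299,207), and green is unmoved at (237,192). Picking green.

```bash
python3 -m jog '1 0 -.0005 .04 0;1 0 0 .04 0;1 0 0 .025 0;1 0 0 .015 0;1 0 0 .008 0;1 0 0 0 0'; python3 -m jog '0.4 0 0 0 0;0.4 0 0 0 0;0.4 0 0 0 0;0.4 0 0 0 0;0.4 0 0 0 0;0.4 0 0 0 0;0.4 0 0 0 0' 15; python3 -c "
from h import *
go(.568,.298,.12)"
```

```text
t: 40.3
tool_pos: [0.4249, 0.3044, 0.1082]
orientation: [-2.222, -2.219, 0.006]
force: [-0.3, 0.2, 0.4]
opening: 0.093
gripper_force: 0.0
t: 40.88
tool_pos: [0.4254, 0.3061, 0.1112]
orientation: [2.221, 2.222, 0.001]
force: [-1.7, -0.5, 4.1]
opening: 0.0568
gripper_force: 15.0
t 40.9 grasp [0.4254 0.3061 0.0462] toolx [-0.  1.  0.] tooly [1.    0.    0.001] shift mm [ -8.1 142.6 -73.7] open 0.0568 F [-1.7 -0.5  4.1]
```

```bash
python3 -m jog '0.4 0 0 -.035 0;0.4 0 0 -.039 0;0.4 -.002 .0356 0 0;0.4 -.002 .0357 0 0;0.4 -.002 .0357 0 0;0.4 -.002 .0356 0 0;0.4 0 0 0 0;0.4 0 0 0 0;0.4 0 0 0 0;0.4 0 0 0 0'; python3 -m jog '0.4 0 0 .03 0;0.4 0 0 .01 0;0.4 0 0 0 0;0.4 0 0 0 0'; python3 -c "
from h import *
go(.568,.298,.0612)"
```

```text
t: 41.72
tool_pos: [0.5667, 0.2981, 0.1844]
orientation: [-2.22, -2.222, 0.001]
force: [0.1, 0.3, -1.8]
opening: 0.057
gripper_force: 15.0
t: 42.05
tool_pos: [0.5663, 0.2978, 0.1439]
orientation: [-2.22, -2.222, 0.004]
force: [0.2, 0.2, -1.3]
opening: 0.057
gripper_force: 15.0
t 42.0 grasp [0.5662 0.2977 0.0789] toolx [-0.001  1.    -0.001] tooly [ 1.     0.001 -0.003] shift mm [ 0.3  1.9 17.7] open 0.057 F [ 0.2  0.2 -1.3]
```

```bash
python3 -m jog '0.4 0 .001 .01 0;0.4 0 0 .004 0;0.4 0 0 .002 0;0.4 0 0 0 0;0.4 0 0 0 0'; python3 -m jog '0.4 0 0 .001 0;0.4 0 0 .001 0;0.4 0 0 0 0;0.4 0 0 0 0';  python3 -c "
from h import *
go(.568,.298,.0612)"
```

```text
t: 42.47
tool_pos: [0.5689, 0.2979, 0.1287]
orientation: [-2.221, -2.222, -0.0]
force: [-0.7, 0.3, -1.4]
opening: 0.0567
gripper_force: 15.0
t: 42.8
tool_pos: [0.5688, 0.2979, 0.1266]
orientation: [2.221, 2.222, 0.0]
force: [0.1, -0.2, -2.7]
opening: 0.057
gripper_force: 15.0
t 42.8 grasp [0.5688 0.2979 0.0616] toolx [-0.  1.  0.] tooly [1. 0. 0.] shift mm [ 0.1 -0.8  0.4] open 0.057 F [ 0.1 -0.2 -2.7]
```

Touch down, release, and rise. Then retreat so the top view is clear.

```bash
python3 -m jog '0.4 0 -.0005 .001 0;0.4 0 0 .0005 0;0.4 0 0 0 0'; python3 -m jog '1 0 0 0 0;1 0 0 0 0;1 0 0 0 0;1 0 0 0 0;1 0 0 -.015 0;1 0 0 -.04 0;1 0 0 -.04 0;1 0 0 -.04 0;1 0 0 -.04 0;1 0 0 0 0'; python3 -m jog '1 .034 -.02 0 0;1 .034 -.02 0 0;1 .034 -.02 0 0;1 .034 -.02 0 0;1 .034 -.02 0 0;1 .03 -.02 0 0;1 0 -.03 0 0;1 0 -.03 0 0;1 0 -.03 0 0;1 0 0 0 0'; python3 - <<'E'
from h import *
s=cam('side');t=cam('top')
go(.568,.298,.0612)
ex=np.array([.990,-.138]);ey=np.array([.138,.990])
for n,b in(("green",(175,205,215,255)),("yellow",(207,205,245,258)),("blue",(230,210,275,262))): pass
for n,lo,hi in(("green",(45,90,60),(75,255,255)),("yellow",(22,110,120),(33,255,255)),("blue",(108,120,60),(122,255,255))):
    c=[k for k in blob(t,lo,hi,(165,200,290,268)) if cv2.contourArea(k)>15]
    for k in c[:1]:
        p=hull_c(t,k,.07)[:2]; print(n,p.round(4),"shelf x,y",((p-[.559,.232])@ex).round(4),((p-[.559,.232])@ey).round(4))
cv2.imwrite("pics/c13.png",np.hstack([cv2.resize(s["color"][140:320,180:410,::-1],(400,313)),cv2.resize(t["color"][180:340,140:345,::-1],(400,313))]))
E
```

```text
t: 43.05
tool_pos: [0.5687, 0.2979, 0.1262]
orientation: [2.221, 2.221, 0.001]
force: [-1.9, -2.5, 4.7]
opening: 0.0568
gripper_force: 15.0
t: 43.88
tool_pos: [0.5712, 0.2992, 0.3114]
orientation: [2.217, 2.218, 0.022]
force: [0.7, 0.2, 0.9]
opening: 0.093
gripper_force: 0.0
t: 44.72
tool_pos: [0.3534, 0.4986, 0.2994]
orientation: [-2.216, -2.225, 0.004]
force: [-1.4, -0.3, -0.4]
opening: 0.0931
gripper_force: 0.0
t 44.8 grasp [0.3574 0.4981 0.2351] toolx [-0.002  1.     0.   ] tooly [1.    0.002 0.   ] shift mm [-200.6  210.1  173.9] open 0.0932 F [-0.1 -0.4  0.5]
green [0.5705 0.2976] shelf x,y 0.0024 0.0665
yellow [0.5607 0.2314] shelf x,y 0.0018 -0.0004
blue [0.5521 0.1657] shelf x,y 0.0023 -0.0666
```

View pics/c13.png

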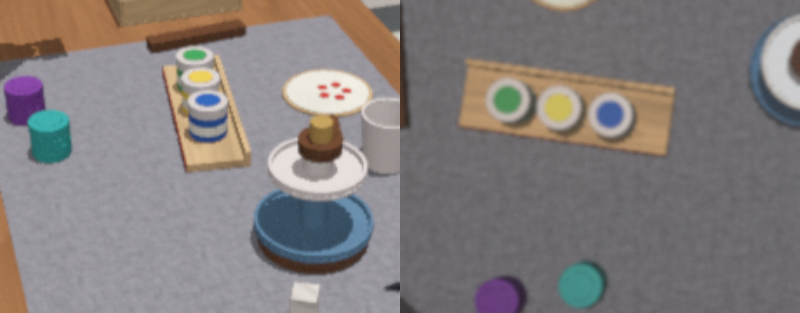

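Green, yellow and blue stand in a straight row at mid-depth with gaps of about 1 cm, and the stack is complete. Handing in.

```bash
python3 -c "
from plant import robot
print(robot.close_job())"
```

```text
the job is handed in; nothing more can be done
None
```

The colour station is set up and handed in: blue tray, cork ring, white tray and cap are stacked on the spindle, and the green, yellow and blue jars stand in a straight mid-shelf row with gaps of about 1 cm (no red jar was there).

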